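# Make up two changeover kits for the bonding press

## Task

Make up the two kits for the press from the stock on the bench. Long tray: stand the blade block, blade up, flat on the floor of the small compartment, and pile the two L-shaped plates in the large compartment, the lower flat on the floor and the upper turned half round from it so that together they close into a square frame with edges lined up. Short tray: stand the lens and the roller upright on the floor, one in each compartment; leave the eye loupe and the setting block where they are.

Things in the scene. Friction and masses are not known exactly. Their poses are not given: they have to be found in the camera images.
- long_tray: longer of two fixed black kit trays, 150 (x) by 96 mm (y); floor 3 mm thick, lip and cross rib 3 mm thick, 7 mm high over the bench. Origin: under its middle at bench level, z up. Rib at x = -22 mm; large compartment 92 x 90 mm, centred at x = 26, y = 0; small one 48 x 90 mm, centred at x = -48, y = 0
- short_tray: shorter fixed black kit tray, 110 (x) by 80 mm (y), floor 3 mm thick, lip 7 mm high over the bench; origin under its middle at bench level, z up. A rib 3 mm thick, 7 mm high at x = 0 leaves two equal compartments, 50 x 74 mm, centred at x = 27 and x = -27 mm, y = 0
- plate_a_corner (a point): one of two identical flat L-shaped grey metal plates, 14 mm thick, 0.09 kg; legs 64 mm long over the outside, 28 mm wide (notch 36 x 36 mm). Point: middle of the corner square, 7 mm up; x, y run along the legs, z up. Grip a leg across its width 32 mm from the point. Piled to a frame, the upper one's point is at x = 36, y = 36 mm in the lower one's axes, 14 mm higher
- plate_b_corner (a point): one of two identical flat L-shaped grey metal plates, 14 mm thick, 0.09 kg; legs 64 mm long over the outside, 28 mm wide (notch 36 x 36 mm). Point: middle of the corner square, 7 mm up; x, y run along the legs, z up. Grip a leg across its width 32 mm from the point. Piled to a frame, the upper one's point is at x = 36, y = 36 mm in the lower one's axes, 14 mm higher
- heater_blade_mid (a point): spare blade block, standing with the blade edge up: brass body 16 mm wide (x), 52 mm long (y), 16 mm high, with a thin grey metal blade along its top, 24 mm high in all, 0.055 kg; the point is its centre, 12 mm above its underside, z up; grip the brass across its 16 mm width
- spare_lens_mid (a point): black barrel lens with a bright metal top end, standing upright, 34 mm across, 76 mm high, 0.085 kg; the point is on its axis, 38 mm above its underside, z up
- nylon_roller_mid (a point): white nylon guide roller with a flange at each end, standing upright, 21 mm across, 26 mm high, 0.012 kg; the point is on its axis, 13 mm above its underside, z up
- loupe_mid (a point): black eye loupe standing on its rim, 37 mm across, 28 mm high; not part of the kits; the point is at its centre, half-way up
- setting_block_mid (a point): grey steel setting block, 25 mm (x) by 50 mm (y) by 38 mm high, three holes in its top; not part of the kits; the point is at its centre, half-way up

How it is judged (in metres and radians):
At the end, for the whole second after the job is handed in: L plates level (3 deg) in the long tray's large compartment, lower on the floor (3 mm), upper on it, turned half round, lined up within 10 mm; blade block standing on the floor of the small compartment; lens and roller upright on the short tray's floor, one per compartment; all at rest (x of plate_a_corner in the frame of plate_b_corner between 0.026 and 0.046 m and y of plate_a_corner in the frame of plate_b_corner between 0.026 and 0.046 m and x of plate_a_corner in the frame of long_tray between -0.012 and 0.066 m and y of plate_a_corner in the frame of long_tray between -0.039 and 0.039 m and angle between each of plate_a_corner, plate_b_corner's own z axis and vertical below 0.05 rad and x of plate_b_corner in the frame of plate_a_corner between 0.026 and 0.046 m and y of plate_b_corner in the frame of plate_a_corner between 0.026 and 0.046 m and x of plate_b_corner in the frame of long_tray between -0.012 and 0.066 m and y of plate_b_corner in the frame of long_tray between -0.039 and 0.039 m and ((z of plate_a_corner in the frame of long_tray between 0.007 and 0.013 m and z of plate_b_corner in the frame of long_tray between 0.02 and 0.028 m) or (z of plate_b_corner in the frame of long_tray between 0.007 and 0.013 m and z of plate_a_corner in the frame of long_tray between 0.02 and 0.028 m)) and x of heater_blade_mid in the frame of long_tray between -0.068 and -0.028 m and y of heater_blade_mid in the frame of long_tray between -0.037 and 0.037 m and z of heater_blade_mid in the frame of long_tray between 0.012 and 0.018 m and angle between each of heater_blade_mid, spare_lens_mid, nylon_roller_mid's own z axis and vertical below 0.06 rad and y of spare_lens_mid in the frame of short_tray between -0.032 and 0.032 m and z of spare_lens_mid in the frame of short_tray between 0.038 and 0.044 m and y of nylon_roller_mid in the frame of short_tray between -0.032 and 0.032 m and z of nylon_roller_mid in the frame of short_tray between 0.013 and 0.019 m and ((x of spare_lens_mid in the frame of short_tray between 0.008 and 0.046 m and x of nylon_roller_mid in the frame of short_tray between -0.046 and -0.008 m) or (x of nylon_roller_mid in the frame of short_tray between 0.008 and 0.046 m and x of spare_lens_mid in the frame of short_tray between -0.046 and -0.008 m)) and linear speed of each of plate_a, plate_b, heater_blade, spare_lens, nylon_roller below 0.02 m/s); the robot touches nothing.
It fails at once if the loupe or the setting block is disturbed (moved more than 20 mm) (distance of any of loupe_mid, setting_block_mid from where it was at the start of the episode above 0.02 m).
It also fails if it takes over 120 s, if anything falls off the work surface, if the arm or the gripper's body presses on something with over 40 N, if the wrist force passes 120 N, or if a joint passes its speed limit or range.

## Robot

A 6-joint arm with a two-finger parallel gripper is mounted at the origin on a cart in front of the work surface, level with it; the furniture and walls round the work are solid. World frame = base frame: x ahead of the robot, y to its left, z up, the work surface at z = 0. Lengths are in mm, angles in rad, forces in N, time in s.
With the tool pointing down it reaches from about 250 to 775 mm from the base axis. Payload 4 kg.
Tool frame: the origin (TCP) lies at the very end of the fingers, on their centre line; the grasp point (between the pads) lies 19 mm behind it; z points along the fingers, y is the line along which they close (so a half turn about z gives the same grasp; the last joint's range is limited). The gripper opens to 94 mm and grips with 3 to 60 N. Pads are 16 mm wide; open, the fingers measure 119 mm over their backs; the gripper's body (75 mm by 177 mm) begins 78 mm behind the grasp point.
Start: joints at [-1.284, 0.087, 1.371, -0, 1.684, -0.103], TCP at [209.001, -508.762, 205.506] pointing down, gripper open.
Joint ranges: [-3.1, 3.1], [-0.76, 2.03], [0.27, 2.55], [-1.08, 4.22], [0.17, 2.65], [-2.57, 2.57]. Speed limits (rad/s): [2.79, 2.79, 3.14, 3.14, 3.14, 3.14].

## Interface

Orientations are given as a rotation vector (axis times angle).
In Python, from rig import robot, grab_frame, camera_model, finder gives the robot as it stands.
- The arm moves only by the shell command python3 -m inch 'ROWS' [FORCE]. ROWS is a JSON object of lists of equal length, an entry for each row: "xyz": the shift along the tool's x, y, z in mm, a list of three; "twist": the turn, a rotation vector about the tool's x, y, z in degrees, a list of three; "fingers": the opening, from -1 (shut) to 1 (fully open). A call has 1 to 8 rows; each row is the pose to reach, as a shift and turn from the pose commanded when the call began, along the tool's axes at that moment; what a row does not reach only later rows make up. A row lasts 1/12 s, in which the tool goes at most 41.7 mm and 7.16 degrees, less where a joint would pass 70% of its speed; a pose out of reach is approached as far as the arm can. A call with a gripper value outside its range is refused whole. The fingers move at their own pace and stop on an object; FORCE is the grip in N (left out, the last holds). Time passes only in rows, so rows that repeat a pose let the fingers close. It gives the time, the measured TCP pose, the force, the opening and the grip force at its end, in the units of the state.
- robot.sense(): the state, without advancing time (a new reading comes with each control period).
- grab_frame(name): name is "side" or "top" or "wrist"; returns the picture (400x640x3 uint8, red, green, blue); there is no depth.
- camera_model(name): a dict with "mtx" (3x3 intrinsics, pixels), "k1" (the pictures are not rectified: a ray, as slopes to the right and down, at radius r is drawn at 1 + k1 r^2 times it, then the intrinsics apply), "R" (3x3) and "t" (3): a world point X has camera coordinates R X + t. Camera axes: x right, y down, z forward; pixel columns grow to the right and rows downward; lengths in mm; the calibration is good to about 2 mm. A picture is of the moment at which its call begins: read the wrist's pose just before it. camera_model takes no time and is no camera call; for the wrist camera it gives the pose at the moment of the call.
- robot.sign_off(): hands the job in; it is judged then, once.
Trained networks look in the newest picture that a camera, given by its name, has taken for a name from the list of things; names that differ only in an ending like _2 or _b are one class to them, and where a whole thing is asked for, a point or a joint stands for the part that bears it (a point fixed in the world has none). Each returns a list of dicts, best first, with "p" (0 to 1); they miss things now and then, are a little off and sometimes report something else, mostly with a low value. They report only what shows in the picture. A call takes as long as a camera call.
- finder.masks_of(camera, label): "mask" (400x640 bool, what is visible of it).
- finder.spot_point(camera, label): "location" ([x, y, z] in mm, in world coordinates, good to about 4 mm: a listed point, or the origin of a listed thing).
The state is a dict: "t": time; "qpos": joint angles; "dq": joint speeds; "effort": joint torques, N m; "tool_pos": TCP position; "orientation": TCP orientation; "wrist_force": force on the tool from outside, world axes, zero at the start; "torque": the same for the moment, N m; "grip_width": opening from 0.0 (shut) to 1.0 (fully open); "finger_force": force on a finger pad.
Only numpy, scipy, OpenCV 4.12 (cv2) and the standard library are available. Lean on these libraries where they do the work, as an engineer would, in place of code of your own. Each camera call takes 0.05 s, during which the arm holds its last target. There are 200 camera calls.

## Working session

There is one attempt and no reset: what is moved stays moved. The work goes in short steps, Python scripts to look and compute and a shell command to move; the robot and the scene stay as the last step left them, time stands still between calls to the robot, and variables do not carry over. Pictures are saved under pics/ and viewed, at most 15 in all, crops included, and the job is handed in when it is done.

```bash
ls; mkdir -p pics; python3 - <<'E'
from rig import robot, grab_frame, camera_model, finder
import cv2, numpy as np
s=robot.sense(); print(s['t'],s['tool_pos'],s['orientation'],s['grip_width'])
for c in ['top','side']:
    im=grab_frame(c); cv2.imwrite(f'pics/{c}0.png',im[:,:,::-1])
    for l in ['long_tray','short_tray','plate_a_corner','heater_blade_mid','spare_lens_mid','nylon_roller_mid','loupe_mid','setting_block_mid']:
        print(c,l,[(round(d['p'],2),np.round(d['location']).tolist()) for d in finder.spot_point(c,l)][:3])
    m=camera_model(c);print(m)
E
```

```text
pics
0.0 [ 208.8274891  -508.23592877  204.35746377] [-3.08004980e+00 -6.08041733e-01  3.62470167e-04] 0.9978289552090613
top long_tray [(0.68, [644.0, 155.0, 2.0])]
top short_tray [(0.61, [479.0, 163.0, 3.0])]
top plate_a_corner [(0.61, [574.0, -14.0, 8.0])]
top heater_blade_mid [(0.44, [449.0, -131.0, 13.0])]
top spare_lens_mid [(0.66, [449.0, -207.0, 40.0])]
top nylon_roller_mid [(0.55, [622.0, -131.0, 15.0])]
top loupe_mid [(0.68, [531.0, -133.0, 15.0])]
top setting_block_mid [(0.66, [541.0, -203.0, 25.0])]
{'mtx': array([[364.79788778,   0.        , 321.52338253],
       [  0.        , 364.79788778, 199.83435921],
       [  0.        ,   0.        ,   1.        ]]), 'k1': 0.008999165289604158, 'R': array([[ 0.00571894, -0.99985664,  0.01593743],
       [-0.98295254, -0.00854975, -0.18366059],
       [ 0.18377052, -0.01461539, -0.98286051]]), 't': array([-25.55583356, 556.10394633, 806.45026835])}
side long_tray [(0.88, [647.0, 155.0, 2.0])]
side short_tray [(0.65, [480.0, 165.0, -1.0])]
side plate_a_corner [(0.64, [575.0, -15.0, 8.0])]
side heater_blade_mid [(0.48, [447.0, -126.0, 14.0])]
side spare_lens_mid [(0.95, [444.0, -211.0, 43.0])]
side nylon_roller_mid [(0.63, [622.0, -132.0, 12.0])]
side loupe_mid [(0.75, [534.0, -127.0, 10.0])]
side setting_block_mid [(0.79, [537.0, -205.0, 20.0])]
{'mtx': array([[476.44485374,   0.        , 317.46736157],
       [  0.        , 476.44485374, 200.33845691],
       [  0.        ,   0.        ,   1.        ]]), 'k1': -0.02186629771404415, 'R': array([[ 0.99832043, -0.05455579, -0.01949318],
       [-0.04743324, -0.57652939, -0.81569844],
       [ 0.03326268,  0.81525305, -0.57814883]]), 't': array([-528.01906554,   60.77622054,  971.53101943])}
```

View pics/top0.png

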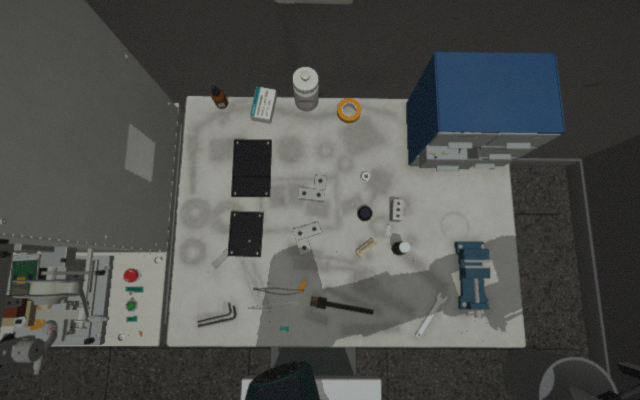

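View pics/side0.png

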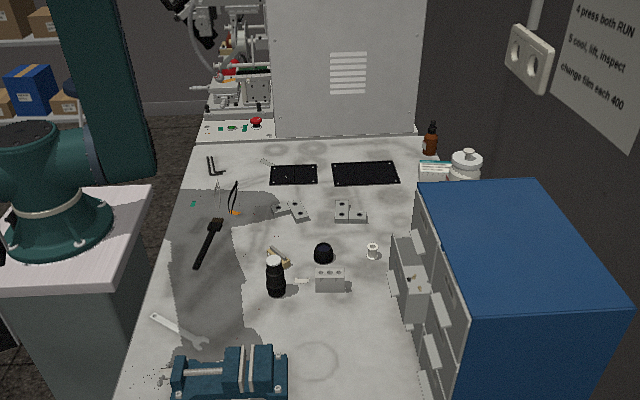

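The top picture shows two L plates near (313,188) and (305,235), the long tray at (252,168) and the short tray at (246,233). The blade is at (365,247), the lens at (401,248), the loupe at (365,213), the block at (398,208) and the roller at (365,176). This agrees with the networks, and the lens and roller look upright in the side view. Next I'll fit poses to the masks.

```bash
cat > h.py <<'E'
from rig import robot, grab_frame, camera_model, finder
import cv2, numpy as np
from scipy.optimize import minimize
def proj(m,P):
    c=np.asarray(P,float)@np.array(m['R']).T+m['t']; s=c[:,:2]/c[:,2:]
    s=s*(1+m['k1']*(s**2).sum(1,keepdims=True)); K=m['mtx']
    return s*[K[0,0],K[1,1]]+[K[0,2],K[1,2]]
def box(x0,x1,y0,y1,z0,z1): return np.array([[x,y,z] for x in(x0,x1) for y in(y0,y1) for z in(z0,z1)],float)
def cyl(d,h): 
    a=np.linspace(0,2*np.pi,40); return np.array([[d/2*np.cos(t),d/2*np.sin(t),z] for t in a for z in(0,h)])
MOD={'long_tray':[box(-75,75,-48,48,0,7)],'short_tray':[box(-55,55,-40,40,0,7)],
 'plate_a_corner':[box(-14,50,-14,14,0,14),box(-14,14,-14,50,0,14)],
 'heater_blade_mid':[box(-8,8,-26,26,0,16),box(-1,1,-26,26,0,24)],
 'spare_lens_mid':[cyl(34,76)],'nylon_roller_mid':[cyl(21,26)],'loupe_mid':[cyl(37,28)],
 'setting_block_mid':[box(-12.5,12.5,-25,25,0,38)]}
def sil(m,parts,p,z=0):
    im=np.zeros((400,640),np.uint8); c,s=np.cos(p[2]),np.sin(p[2]); R=np.array([[c,-s,0],[s,c,0],[0,0,1]])
    big=np.zeros((1600,2560),np.uint8)
    for b in parts:
        q=proj(m,b@R.T+[p[0],p[1],z]); h=cv2.convexHull(q.astype(np.float32))
        cv2.fillConvexPoly(big,np.round((h*4+1.5)*16).astype(np.int32),255,shift=4)
    return cv2.resize(big,(640,400),interpolation=cv2.INTER_AREA)/255.
def fit(obs,parts,p0,yaws,z=0):
    """obs: list of (model,mask)"""
    def cost(p):
        C=0
        for m,k in obs:
            a=sil(m,parts,p,z); C+=1-np.minimum(a,k).sum()/np.maximum(a,k).sum()
        return C/len(obs)
    best=None
    for y in yaws:
        r=minimize(cost,[*p0[:2],y],method='Nelder-Mead',options=dict(initial_simplex=np.array([[*p0[:2],y],[p0[0]+6,p0[1],y],[p0[0],p0[1]+6,y],[p0[0],p0[1],y+.3]]),maxfev=90))
        if best is None or r.fun<best.fun: best=r
    return best.x,best.fun
E
cat > f.py <<'E'
from h import *
import pickle
D={};ms={}
for c in ['top','side']:
    grab_frame(c); ms[c]=camera_model(c)
    for l in MOD: D[c,l]=[(d['p'],d['mask']) for d in finder.masks_of(c,l)]
pickle.dump((D,ms),open('m.pkl','wb'))
for k,v in D.items(): print(k,[(round(p,2),int(m.sum()),np.round(np.argwhere(m).mean(0)[::-1]).tolist()) for p,m in v][:4])
E
python3 f.py
python3 - <<'E'
import cv2
a=cv2.imread('pics/top0.png')[130:270,200:430]; cv2.imwrite('pics/tc.png',cv2.resize(a,None,fx=3.4,fy=3.4,interpolation=cv2.INTER_CUBIC))
E
```

```text
('top', 'long_tray') [(0.92, 2235, [251.0, 168.0])]
('top', 'short_tray') [(0.83, 1534, [245.0, 234.0])]
('top', 'plate_a_corner') [(0.55, 433, [314.0, 189.0])]
('top', 'heater_blade_mid') [(0.74, 150, [366.0, 247.0])]
('top', 'spare_lens_mid') [(0.57, 218, [400.0, 247.0])]
('top', 'nylon_roller_mid') [(0.51, 71, [365.0, 177.0]), (0.18, 1498, [245.0, 233.0])]
('top', 'loupe_mid') [(0.76, 159, [364.0, 213.0])]
('top', 'setting_block_mid') [(0.65, 291, [396.0, 210.0]), (0.65, 478, [305.0, 236.0])]
('side', 'long_tray') [(0.67, 1501, [364.0, 173.0])]
('side', 'short_tray') [(0.94, 961, [293.0, 175.0])]
('side', 'plate_a_corner') [(0.95, 569, [348.0, 214.0])]
('side', 'heater_blade_mid') [(0.7, 216, [279.0, 257.0])]
('side', 'spare_lens_mid') [(0.58, 745, [275.0, 277.0])]
('side', 'nylon_roller_mid') [(0.57, 159, [372.0, 251.0])]
('side', 'loupe_mid') [(0.54, 376, [323.0, 254.0])]
('side', 'setting_block_mid') [(0.79, 711, [330.0, 281.0])]
```

View pics/tc.png

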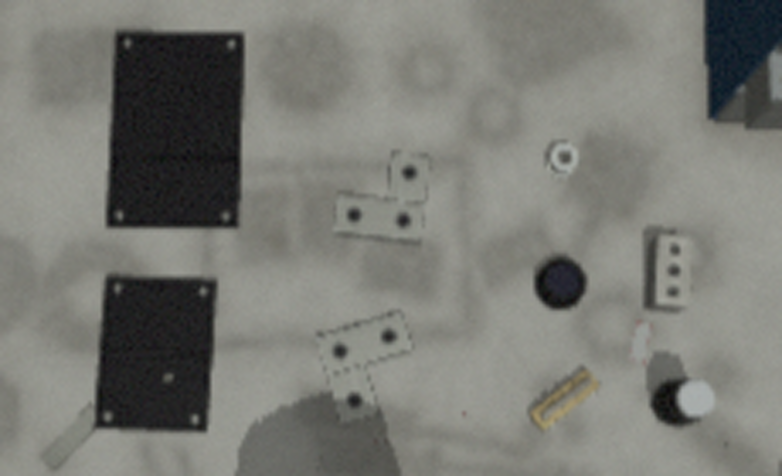

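The crop shows P1's corner at crop (403,220), with legs going +x (up) and +y (left). P2's corner is at (340,350), with legs going right and down. The long tray's rib is at crop y≈158, so its small compartment is on the robot side. The blade stands diagonally with its edge up.

```bash
cat > g.py <<'E'
from h import *
import pickle
D,ms=pickle.load(open('m.pkl','rb'))
P={'long_tray':(645,155,[0]),'short_tray':(480,164,[0]),'plate_a_corner':(574,-14,[0]),'heater_blade_mid':(448,-129,[-.6,.6,-1,1]),'spare_lens_mid':(447,-209,[0]),'nylon_roller_mid':(622,-131,[0]),'loupe_mid':(532,-130,[0]),'setting_block_mid':(540,-204,[0])}
for l,(x,y,ys) in P.items():
    for cs in (['top'],['side'],['top','side']):
        p,f=fit([(ms[c],D[c,l][0][1].astype(float)) for c in cs],MOD[l],(x,y),ys); print(l,cs,np.round(p[:2],1),round(np.degrees(p[2]),1),round(f,3))
p,f=fit([(ms['top'],D['top','setting_block_mid'][1][1].astype(float))],MOD['plate_a_corner'],(485,20),[-1.7,-2.2,3,-2.8]);print('P2',np.round(p[:2],1),round(np.degrees(p[2]),1),f)
E
python3 g.py
```

```text
long_tray ['top'] [648.  154.8] 0.2 0.024
long_tray ['side'] [647.8 160. ] 0.1 0.055
long_tray ['top', 'side'] [647.4 155.8] 0.3 0.058
short_tray ['top'] [480.1 162.6] -2.2 0.04
short_tray ['side'] [481.  167.4] -2.0 0.048
short_tray ['top', 'side'] [480.9 164. ] -2.0 0.066
plate_a_corner ['top'] [578.  -13.7] -6.3 0.116
plate_a_corner ['side'] [577.7 -12.2] -5.1 0.06
plate_a_corner ['top', 'side'] [577.8 -13.1] -4.7 0.1
heater_blade_mid ['top'] [ 449.9 -129.3] 38.4 0.132
heater_blade_mid ['side'] [ 449.7 -124.3] 33.1 0.33
heater_blade_mid ['top', 'side'] [ 450.1 -128.9] 37.4 0.272
spare_lens_mid ['top'] [ 446.9 -202.8] -0.5 0.236
spare_lens_mid ['side'] [ 446.  -202.9] 25.3 0.19
spare_lens_mid ['top', 'side'] [ 446.6 -202.8] 2.2 0.217
nylon_roller_mid ['top'] [ 622.5 -129.8] 20.9 0.138
nylon_roller_mid ['side'] [ 623.3 -126.4] 7.7 0.18
nylon_roller_mid ['top', 'side'] [ 622.6 -129.4] -0.7 0.18
loupe_mid ['top'] [ 531.5 -125.2] -0.0 0.266
loupe_mid ['side'] [ 533.2 -128. ] 10.5 0.16
loupe_mid ['top', 'side'] [ 532.9 -126.3] 7.5 0.215
setting_block_mid ['top'] [ 539.6 -203.8] 84.1 0.08
setting_block_mid ['side'] [ 538.6 -204.4] 85.7 0.106
setting_block_mid ['top', 'side'] [ 538.8 -204.3] 86.2 0.095
P2 [482.1  30.6] 197.8 0.0906541700003809
```

```bash
cat > go.py <<'E'
import sys
from rig import robot
import numpy as np
from scipy.spatial.transform import Rotation as Ro
def R_(psi): # tool x at psi, z down
    a=np.radians(psi); c,s=np.cos(a),np.sin(a); return np.array([[c,s,0],[s,-c,0],[0,0,-1]])
s=robot.sense(); R=Ro.from_rotvec(s['orientation']); p=np.array(s['tool_pos'])
psi0=np.degrees(np.arctan2(*R.as_matrix()[[1,0],0]))
print('t',round(s['t'],2),'pos',p.round(1),'psi',psi0.round(1),'g',round(s['grip_width'],3),'ff',s['finger_force'],'q6',np.degrees(s['qpos'][5]).round())
for a in sys.argv[1:]:
    x,y,z,ps=map(float,a.split(','))
    d=R.inv().apply(np.array([x,y,z])-p); tw=(R.inv()*Ro.from_matrix(R_(ps))).as_rotvec(degrees=True)
    print(a,'shift',d.round(1),'twist',tw.round(1))
E
python3 go.py 520,0,260,-5
```

```text
t 1.8 pos [ 209.  -508.8  205.5] psi 22.3 g 1.0 ff 0.0 q6 -6.0
520,0,260,-5 shift [ 481.  -352.4  -54.5] twist [ 0.  -0.  27.3]
```

```bash
python3 -m inch '{"xyz":[[240,-176,-50],[240,-176,-50],[240,-176,-50],[240,-176,-50],[240,-176,-50],[240,-176,-50],[240,-176,-50],[240,-176,-50]],"twist":[[0,0,0],[0,0,0],[0,0,0],[0,0,0],[0,0,0],[0,0,0],[0,0,0],[0,0,0]],"fingers":[1,1,1,1,1,1,1,1]}'
python3 -m inch '{"xyz":[[241,-176,-4],[241,-176,-4],[241,-176,-4],[241,-176,-4],[241,-176,-4],[241,-176,-4],[241,-176,-4],[241,-176,-4]],"twist":[[0,0,27],[0,0,27],[0,0,27],[0,0,27],[0,0,27],[0,0,27],[0,0,27],[0,0,27]],"fingers":[0.2,0.2,0.2,0.2,0.2,0.2,0.2,0.2]}'
python3 - <<'E'
from h import *
print(robot.sense()['tool_pos'])
m=camera_model('wrist');im=grab_frame('wrist');cv2.imwrite('pics/w0.png',im[:,:,::-1]);print(m)
for l in ['plate_a_corner','long_tray','short_tray']: print([(d['p'],np.round(d['location'])) for d in finder.spot_point('wrist',l)])
E
python3 go.py
```

```text
t: 2.47
tool_pos: [366.6, -250.7, 257.4]
orientation: [3.079, 0.618, 0.006]
wrist_force: [-0.6, -0.2, 0.4]
grip_width: 1.0
finger_force: 0.0
t: 3.13
tool_pos: [521.2, 1.7, 259.3]
orientation: [-3.139, 0.126, -0.0]
wrist_force: [0.7, -0.3, 0.2]
grip_width: 0.598
finger_force: 0.0
[521.18873064   1.68122397 259.28075044]
{'mtx': array([[282.67820289,   0.        , 316.19713114],
       [  0.        , 282.67820289, 201.77100177],
       [  0.        ,   0.        ,   1.        ]]), 'k1': -0.018650634428031533, 'R': array([[-8.08454952e-02, -9.96726641e-01,  9.06475159e-05],
       [-9.64903197e-01,  7.82870606e-02,  2.50665027e-01],
       [-2.49851607e-01,  2.01776722e-02, -9.68073879e-01]]), 't': array([ 43.20769988, 462.34779491, 572.99933182])}
[(0.64, array([578., -14.,   6.])), (0.64, array([ 444., -205.,   38.]))]
[(0.89, array([650., 160.,   1.]))]
[(0.94, array([481., 161.,   4.]))]
t 3.33 pos [ 5.202e+02 -3.000e-01  2.589e+02] psi -4.6 g 0.6 ff 0.0 q6 88.0
```

View pics/w0.png

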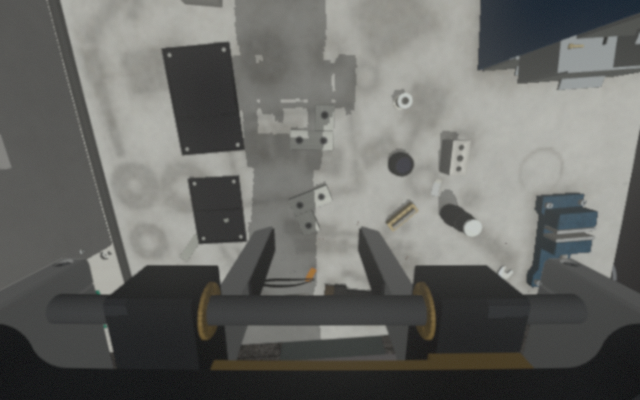

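The wrist view shows P1 at (320,130) and P2 at (312,205), the trays at (205,98) and (218,210), and the blade at (401,214) with its edge up. All are where they were expected. I'll go lower for a finer measurement.

```bash
python3 go.py 545,-13,90,-5
python3 -m inch '{"xyz":[[26,11,42],[26,11,84],[26,11,126],[26,11,168],[26,11,168],[26,11,168],[26,11,168]],"twist":[[0,0,0],[0,0,0],[0,0,0],[0,0,0],[0,0,0],[0,0,0],[0,0,0]],"fingers":[0.2,0.2,0.2,0.2,0.2,0.2,0.2]}'
cat > w.py <<'E'
import sys
from h import *
l,x,y,z=sys.argv[1],float(sys.argv[2]),float(sys.argv[3]),float(sys.argv[4]); yaws=np.radians([float(a) for a in sys.argv[5].split(',')])
m=camera_model('wrist');im=grab_frame('wrist')
if len(sys.argv)>6: cv2.imwrite('pics/'+sys.argv[6],im[:,:,::-1])
for d in finder.masks_of('wrist',l)[:3]:
    k=d['mask'];p,f=fit([(m,k.astype(float))],MOD[l],(x,y),yaws,z); print(l,round(d['p'],2),int(k.sum()),np.round(np.argwhere(k).mean(0)[::-1]),'fit',np.round(p[:2],1),round(np.degrees(p[2])%360,1),round(f,3))
print([(round(d['p'],2),np.round(d['location'],1)) for d in finder.spot_point('wrist',l)])
E
python3 w.py plate_a_corner 578 -13.5 0 -5,-15,5 w1.png
```

```text
t 3.33 pos [ 5.202e+02 -3.000e-01  2.589e+02] psi -4.6 g 0.6 ff 0.0 q6 88.0
545,-13,90,-5 shift [ 25.9  10.5 168.9] twist [0.1 0.1 0.4]
t: 3.92
tool_pos: [545.8, -14.7, 93.2]
orientation: [3.138, -0.13, 0.003]
wrist_force: [0.4, 0.3, 0.4]
grip_width: 0.598
finger_force: 0.0
plate_a_corner 0.76 3398 [300. 162.] fit [575.9 -14.3] 353.8 0.027
[(0.83, array([574.9, -17.1,   4.3]))]
```

View pics/w1.png

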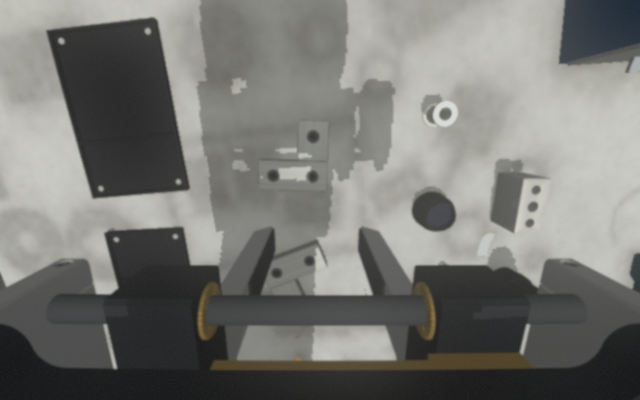

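P1 fits cleanly: its corner shows at (312,176) and the fit error is 2.7%. I'll measure the long tray, roller and block from here too, then go down onto P1.

```bash
python3 w.py long_tray 647 155 0 0; python3 w.py nylon_roller_mid 622 -130 0 0;python3 go.py 601.8,-17.1,60,-6.2 601.8,-17.1,3.5,-6.2
```

```text
long_tray 0.95 17797 [124. 109.] fit [645.7 155.8] 0.0 0.019
[(0.87, array([650.2, 159.6,   2.6]))]
nylon_roller_mid 0.92 751 [441. 116.] fit [ 620.7 -130.3] 7.0 0.046
[(0.7, array([ 621.6, -131.1,   12.4]))]
t 4.37 pos [545.7 -13.4  92.4] psi -4.6 g 0.601 ff 0.0 q6 87.0
601.8,-17.1,60,-6.2 shift [56.2 -0.9 32.5] twist [ 0.  -0.1  1.6]
601.8,-17.1,3.5,-6.2 shift [56.1 -0.9 89. ] twist [ 0.  -0.1  1.6]
```

```bash
python3 -m inch '{"xyz":[[28,0,0],[56,-1,20],[56,-1,50],[56,-1,70],[56,-1,80],[56,-1,88],[56,-1,88],[56,-1,88]],"twist":[[0,0,1.6],[0,0,1.6],[0,0,1.6],[0,0,1.6],[0,0,1.6],[0,0,1.6],[0,0,1.6],[0,0,1.6]],"fingers":[0.2,0.2,0.2,0.2,0.2,0.2,0.2,0.2]}' 30
python3 go.py 601.8,-17.1,3.5,-6.2
```

```text
t: 5.03
tool_pos: [601.5, -17.0, 4.3]
orientation: [3.137, -0.172, 0.002]
wrist_force: [-0.5, -0.3, 0.5]
grip_width: 0.598
finger_force: 0.0
t 5.03 pos [601.5 -17.    4.3] psi -6.3 g 0.598 ff 0.0 q6 89.0
601.8,-17.1,3.5,-6.2 shift [0.3 0.  0.8] twist [ 0.  -0.1 -0.1]
```

```bash
python3 -m inch '{"xyz":[[0,0,0.5],[0,0,0.5],[0,0,0.5],[0,0,0.5],[0,0,0.5],[0,0,0.5]],"twist":[[0,0,0],[0,0,0],[0,0,0],[0,0,0],[0,0,0],[0,0,0]],"fingers":[-0.6,-0.6,-0.6,-0.6,-0.6,-0.6]}' 35
python3 -m inch '{"xyz":[[0,0,-10],[0,0,-30],[0,0,-55],[0,0,-55]],"twist":[[0,0,0],[0,0,0],[0,0,0],[0,0,0]],"fingers":[-0.6,-0.6,-0.6,-0.6]}'
python3 go.py 679.7,137.8,60,0; python3 w.py plate_a_corner 576 -14 55 -6 w2.png
```

```text
t: 5.53
tool_pos: [601.5, -17.0, 3.7]
orientation: [-3.137, 0.172, -0.002]
wrist_force: [-0.9, -0.2, 2.5]
grip_width: 0.293
finger_force: 35.0
t: 5.87
tool_pos: [604.6, -17.5, 63.9]
orientation: [3.136, -0.172, 0.016]
wrist_force: [1.2, -0.1, 1.4]
grip_width: 0.295
finger_force: 35.0
t 5.87 pos [604.6 -17.5  63.9] psi -6.3 g 0.295 ff 34.98481214046478 q6 89.0
679.7,137.8,60,0 shift [  57.7 -162.6    4.4] twist [ 0.  -0.6 -6.3]
plate_a_corner 0.56 4263 [312. 250.] fit [577.3 -15.6] 354.2 0.336
[(0.65, array([578.5, -15.2,  67.7]))]
```

View pics/w2.png

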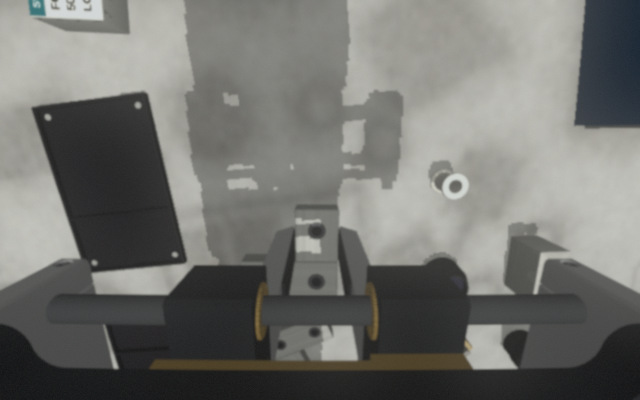

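P1 is held: its leg is between the fingers at (316,240) and the opening reads 27.7 mm. I'll carry it to the long tray.

```bash
python3 go.py 679.7,137.8,60,0
python3 -m inch '{"xyz":[[10,-28,2],[20,-56,2],[30,-84,2],[40,-112,2],[52,-140,2],[58,-155,2],[60.5,-162.5,2],[60.5,-162.5,2]],"twist":[[0,0,-1],[0,0,-2],[0,0,-3],[0,0,-4],[0,0,-5],[0,0,-6],[0,0,-6.3],[0,0,-6.3]],"fingers":[-0.6,-0.6,-0.6,-0.6,-0.6,-0.6,-0.6,-0.6]}'
python3 w.py long_tray 646 156 0 0
python3 go.py 679.7,137.8,8,0
```

```text
t 6.02 pos [600.7 -17.1  57.4] psi -6.3 g 0.297 ff 34.98461186885834 q6 89.0
679.7,137.8,60,0 shift [  61.6 -162.6   -2.6] twist [ 0.   0.  -6.3]
t: 6.68
tool_pos: [678.0, 139.4, 53.3]
orientation: [3.141, 0.004, -0.006]
wrist_force: [-0.2, -0.0, -0.6]
grip_width: 0.291
finger_force: 35.0
long_tray 0.83 7341 [290. 199.] fit [646.8 155.4] 0.0 0.596
[]
t 6.83 pos [678.  136.6  54.9] psi -0.0 g 0.293 ff 34.9846351146698 q6 97.0
679.7,137.8,8,0 shift [ 1.8 -1.2 46.9] twist [ 0.1  0.1 -0. ]
```

```bash
python3 -m inch '{"xyz":[[1.8,-1.2,15],[1.8,-1.2,30],[1.8,-1.2,40],[1.8,-1.2,44],[1.8,-1.2,47],[1.8,-1.2,47.5],[1.8,-1.2,47.5]],"twist":[[0,0,0],[0,0,0],[0,0,0],[0,0,0],[0,0,0],[0,0,0],[0,0,0]],"fingers":[-0.6,-0.6,-0.6,-0.6,-0.6,-0.6,-0.6]}'
python3 go.py 679.7,137.8,6.8,0
```

```text
t: 7.42
tool_pos: [681.0, 138.9, 8.8]
orientation: [3.142, 0.001, 0.001]
wrist_force: [-0.5, 0.8, -0.4]
grip_width: 0.295
finger_force: 35.0
t 7.42 pos [681.  138.9   8.8] psi 0.0 g 0.295 ff 34.984660148620605 q6 97.0
679.7,137.8,6.8,0 shift [-1.3  1.1  2. ] twist [ 0. -0.  0.]
```

```bash
python3 -m inch '{"xyz":[[0,0,1],[0,0,1.5],[0,0,1.5],[0,0,0.5],[0,0,0.5],[0,0,0.5]],"twist":[[0,0,0],[0,0,0],[0,0,0],[0,0,0],[0,0,0],[0,0,0]],"fingers":[-0.6,-0.6,-0.6,-0.2,-0.2,-0.2]}'
python3 -m inch '{"xyz":[[0,0,-10],[-20,0,-45],[-40,0,-80],[-60,0,-80],[-70,0,-80],[-70,0,-80]],"twist":[[0,0,0],[0,0,0],[0,0,0],[0,0,0],[0,0,0],[0,0,0]],"fingers":[0,0,0,0,0,0]}'
python3 w.py plate_a_corner 654 138 3 0; python3 w.py long_tray 646 156 0 0 w3.png;  python3 go.py
```

```text
t: 7.92
tool_pos: [681.2, 139.2, 8.6]
orientation: [-3.142, -0.001, -0.002]
wrist_force: [-0.3, 0.9, 0.6]
grip_width: 0.398
finger_force: 0.0
t: 8.42
tool_pos: [610.0, 139.4, 90.6]
orientation: [-3.141, -0.002, -0.004]
wrist_force: [0.0, 0.2, -1.3]
grip_width: 0.498
finger_force: 0.0
plate_a_corner 0.58 3657 [304. 146.] fit [654.5 138.3] 0.1 0.038
[(0.64, array([655. , 137.9,   9.7]))]
long_tray 0.87 12754 [297. 165.] fit [645.7 155.3] 0.1 0.253
[(0.9, array([649. , 160.9,   1.1]))]
t 8.72 pos [611.2 138.9  87.3] psi 0.0 g 0.502 ff 0.0 q6 98.0
```

View pics/w3.png

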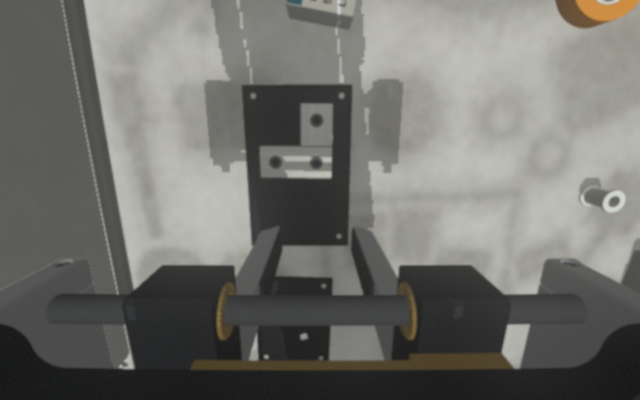

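P1 lies flat in the large compartment, with its corner at (315,160) and legs going up and left. Next is P2.

```bash
python3 go.py 415,15,95,18
python3 -m inch '{"xyz":[[-35,20,-15],[-70,40,-20],[-105,62,-20],[-140,84,-20],[-170,106,-15],[-196,124,-8],[-196,124,-8],[-196,124,-8]],"twist":[[0,0,-6],[0,0,-12],[0,0,-18],[0,0,-18],[0,0,-18],[0,0,-18],[0,0,-18],[0,0,-18]],"fingers":[0.2,0.2,0.2,0.2,0.2,0.2,0.2,0.2]}'
python3 w.py plate_a_corner 482 30 0 198,190,206 ;  python3 w.py short_tray 481 164 0 0; python3 go.py
```

```text
t 8.72 pos [611.2 138.9  87.3] psi 0.0 g 0.502 ff 0.0 q6 98.0
415,15,95,18 shift [-196.2  123.8   -7.5] twist [  0.   0. -18.]
t: 9.38
tool_pos: [414.1, 14.4, 95.4]
orientation: [-3.103, -0.489, 0.001]
wrist_force: [0.6, 0.1, 0.0]
grip_width: 0.601
finger_force: 0.0
[]
short_tray 0.57 11664 [183.  87.] fit [479.3 163.3] 358.9 0.019
[(0.65, array([484.9, 160.9,   4.6]))]
t 9.68 pos [416.1  15.4  96.3] psi 18.1 g 0.601 ff 0.0 q6 66.0
```

```bash
python3 - <<'E'
from h import *
m=camera_model('wrist');im=grab_frame('wrist'); o=im[:,:,::-1].copy()
for c in ['plate_b_corner','setting_block_mid']:
    print(c,[(d['p'],d['mask'].sum(),np.argwhere(d['mask']).mean(0)) for d in finder.masks_of('wrist',c)],[(d['p'],d['location']) for d in finder.spot_point('wrist',c)])
for b in MOD['plate_a_corner']:
    a=np.radians(197.8);R=np.array([[np.cos(a),-np.sin(a),0],[np.sin(a),np.cos(a),0],[0,0,1]])
    q=proj(m,(b@R.T+[482,30.6,0])[1::2])[[0,1,3,2]];cv2.polylines(o,[np.round(q).astype(int)],True,(0,0,255),1)
cv2.imwrite('pics/w4.png',o)
E
```

```text
plate_b_corner [(0.84, np.int64(3391), array([146.78059569, 335.20583899]))] [(0.58, [478.9, 27.2, 7.4])]
setting_block_mid [(0.91, np.int64(3738), array([157.25013376, 587.00428036]))] []
```

View pics/w4.png

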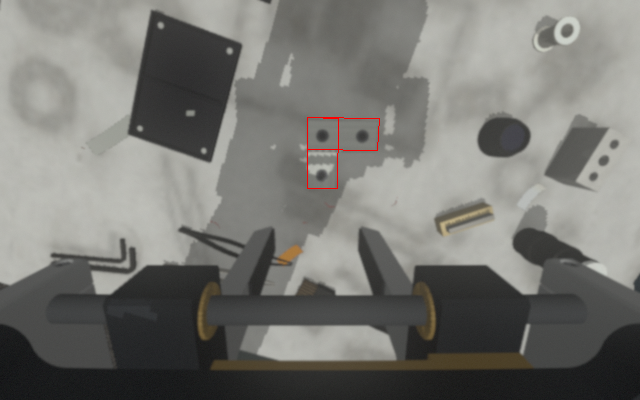

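The overlay sits on P2, corner at (322,135). I'll refine the fit and locate the small bright spot in the short tray at (190,113).

```bash
python3 w.py plate_b_corner 482 30 0 198 2>/dev/null || (sed -i "s/^ 'heater/ 'plate_b_corner':[box(-14,50,-14,14,0,14),box(-14,14,-14,50,0,14)],\n 'heater/" h.py; python3 w.py plate_b_corner 482 30 0 198,192,204)
python3 - <<'E'
from h import *
m=camera_model('wrist')
r=minimize(lambda p:((proj(m,[[p[0],p[1],3]])-[190,113])**2).sum(),[470,160],method='Nelder-Mead');print(r.x)
E
python3 go.py 457,20,3.5,17.5
```

```text
plate_b_corner 0.98 3495 [335. 145.] fit [480.8  30.6] 197.7 0.03
[(0.89, array([480.2,  30.8,   9.1]))]
[460.56921415 152.35829433]
t 10.18 pos [414.8  15.   96. ] psi 18.0 g 0.594 ff 0.0 q6 66.0
457,20,3.5,17.5 shift [41.7  8.2 92.5] twist [ 0.  -0.   0.5]
```

```bash
python3 -m inch '{"xyz":[[25,3,5],[41.6,5.4,30],[41.6,5.4,55],[41.6,5.4,75],[41.6,5.4,85],[41.6,5.4,92],[41.6,5.4,92],[41.6,5.4,92]],"twist":[[0,0,0.3],[0,0,0.3],[0,0,0.3],[0,0,0.3],[0,0,0.3],[0,0,0.3],[0,0,0.3],[0,0,0.3]],"fingers":[0.2,0.2,0.2,0.2,0.2,0.2,0.2,0.2]}' 35
python3 go.py 456,22.7,3.5,17.7
```

```text
t: 10.85
tool_pos: [456.5, 22.6, 4.7]
orientation: [3.104, 0.484, 0.002]
wrist_force: [0.3, 0.4, -0.6]
grip_width: 0.598
finger_force: 0.0
t 10.85 pos [456.5  22.6   4.7] psi 17.7 g 0.598 ff 0.0 q6 68.0
456,22.7,3.5,17.7 shift [-0.5 -0.3  1.1] twist [ 0.  -0.1  0. ]
```

```bash
python3 -m inch '{"xyz":[[0,0,0.7],[0,0,0.7],[0,0,0.7],[0,0,0.7],[0,0,0.7],[0,0,0.7]],"twist":[[0,0,0],[0,0,0],[0,0,0],[0,0,0],[0,0,0],[0,0,0]],"fingers":[-0.6,-0.6,-0.6,-0.6,-0.6,-0.6]}' 35
python3 -m inch '{"xyz":[[0,0,-10],[0,0,-30],[0,0,-55],[0,0,-70],[0,0,-70],[0,0,-70]],"twist":[[0,0,0],[0,0,0],[0,0,0],[0,0,0],[0,0,0],[0,0,0]],"fingers":[-0.6,-0.6,-0.6,-0.6,-0.6,-0.6]}'
python3 go.py 664.5,174.3,75,0
```

```text
t: 11.35
tool_pos: [456.4, 22.7, 3.8]
orientation: [3.104, 0.484, 0.001]
wrist_force: [-0.1, 0.8, 2.4]
grip_width: 0.291
finger_force: 35.0
t: 11.85
tool_pos: [456.7, 22.6, 74.2]
orientation: [3.103, 0.484, 0.003]
wrist_force: [0.7, 0.6, -0.7]
grip_width: 0.297
finger_force: 35.0
t 11.85 pos [456.7  22.6  74.2] psi 17.7 g 0.297 ff 34.99815344810486 q6 68.0
664.5,174.3,75,0 shift [244.2 -81.2  -0.4] twist [ 0.  -0.1 17.7]
```

```bash
python3 -m inch '{"xyz":[[25,-8,0],[65,-21,0],[105,-35,0],[145,-48,0],[185,-61,0],[215,-71,0],[236,-78,0],[244,-81,0]],"twist":[[0,0,2],[0,0,5],[0,0,8],[0,0,11],[0,0,14],[0,0,16],[0,0,17],[0,0,17.7]],"fingers":[-0.6,-0.6,-0.6,-0.6,-0.6,-0.6,-0.6,-0.6]}'
python3 -m inch '{"xyz":[[0,0,0],[0,0,0],[0,0,0]],"twist":[[0,0,0],[0,0,0],[0,0,0]],"fingers":[-0.6,-0.6,-0.6]}'
python3 w.py plate_b_corner 690 174 70 180 w5.png; python3 go.py 664.5,174.3,30,0
```

```text
t: 12.52
tool_pos: [664.4, 176.1, 69.7]
orientation: [3.141, 0.002, -0.006]
wrist_force: [-0.5, -0.5, -0.6]
grip_width: 0.292
finger_force: 35.0
t: 12.77
tool_pos: [662.4, 173.1, 72.4]
orientation: [3.141, 0.0, -0.004]
wrist_force: [-0.3, 0.0, -1.8]
grip_width: 0.29
finger_force: 35.0
plate_b_corner 0.57 6899 [336. 218.] fit [688.2 172.5] 180.0 0.047
[(0.8, array([683.2, 176.4,  77.8]))]
t 12.92 pos [663.  173.2  73.6] psi -0.0 g 0.291 ff 34.998140931129456 q6 100.0
664.5,174.3,30,0 shift [ 1.5 -1.1 43.6] twist [ 0.  0. -0.]
```

View pics/w5.png

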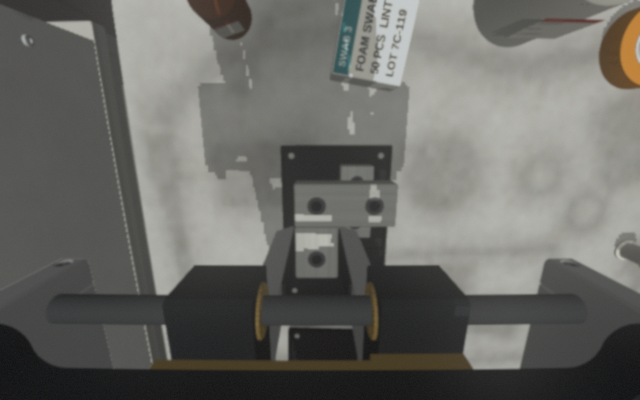

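P2 is held level over P1, with its corner at (316,205). It needs about 2 mm more in x and y.

```bash
python3 -m inch '{"xyz":[[1,-1,8],[2.3,-1.8,22],[2.3,-1.8,36],[2.3,-1.8,44],[2.3,-1.8,49],[2.3,-1.8,51],[2.3,-1.8,51]],"twist":[[0,0,0],[0,0,0],[0,0,0],[0,0,0],[0,0,0],[0,0,0],[0,0,0]],"fingers":[-0.6,-0.6,-0.6,-0.6,-0.6,-0.6,-0.6]}'
python3 go.py 665.3,174.8,20.8,0
```

```text
t: 13.5
tool_pos: [665.8, 175.9, 21.5]
orientation: [3.141, 0.001, -0.001]
wrist_force: [0.6, 0.5, -1.3]
grip_width: 0.292
finger_force: 35.0
t 13.5 pos [665.8 175.9  21.5] psi 0.0 g 0.292 ff 34.99519765377045 q6 100.0
665.3,174.8,20.8,0 shift [-0.5  1.1  0.7] twist [0.  0.1 0. ]
```

```bash
python3 -m inch '{"xyz":[[-0.5,0.7,0.7],[-0.5,0.7,0.7],[-0.5,0.7,0.7],[-0.5,0.7,0.5],[-0.5,0.7,0.5],[-0.5,0.7,0.5]],"twist":[[0,0,0],[0,0,0],[0,0,0],[0,0,0],[0,0,0],[0,0,0]],"fingers":[-0.6,-0.6,-0.6,-0.2,-0.2,-0.2]}'
python3 -m inch '{"xyz":[[0,0,-10],[-15,0,-45],[-35,0,-80],[-55,0,-80],[-65,0,-80],[-65,0,-80],[-65,0,-80]],"twist":[[0,0,0],[0,0,0],[0,0,0],[0,0,0],[0,0,0],[0,0,0],[0,0,0]],"fingers":[0,0,0,0,0,0,0]}'
python3 w.py plate_b_corner 690 174 17 180 w6.png;  python3 go.py
```

```text
t: 14.0
tool_pos: [666.0, 175.3, 22.4]
orientation: [-3.141, -0.001, -0.002]
wrist_force: [-0.3, 0.1, 0.4]
grip_width: 0.399
finger_force: 0.0
t: 14.58
tool_pos: [600.8, 175.3, 102.9]
orientation: [-3.141, -0.001, -0.003]
wrist_force: [-0.2, -0.7, 0.0]
grip_width: 0.502
finger_force: 0.0
plate_b_corner 0.76 3831 [331. 119.] fit [690.9 174.2] 179.5 0.044
plate_b_corner 0.65 3929 [325. 302.] fit [690. 174.] 180.0 1.0
[]
t 14.73 pos [601.1 175.1 101.3] psi 0.0 g 0.501 ff 0.0 q6 101.0
```

View pics/w6.png

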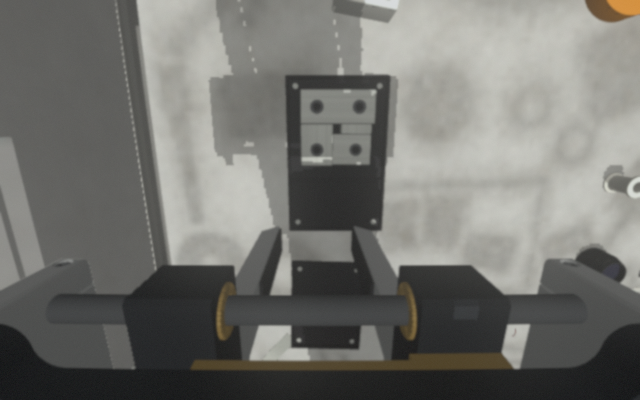

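The plates form a closed frame, with the upper corner at (358,106) and the lower at (355,150). The fit agrees to under 1 mm. Roller next.

```bash
python3 -m inch '{"xyz":[[3,40,0],[6,80,0],[9,120,0],[12,160,0],[15,200,0],[18,240,0],[20,280,20],[20,305,30]],"twist":[[0,0,0],[0,0,0],[0,0,0],[0,0,0],[0,0,0],[0,0,0],[0,0,0],[0,0,0]],"fingers":[0.1,0.1,0.1,0.1,0.1,0.1,0.1,0.1]}' 10
python3 -m inch '{"xyz":[[0,0,0],[0,0,0],[0,0,0]],"twist":[[0,0,0],[0,0,0],[0,0,0]],"fingers":[0.1,0.1,0.1]}'
python3 go.py 621.3,-130,5,0
```

```text
t: 15.4
tool_pos: [621.2, -133.7, 70.7]
orientation: [3.14, -0.003, 0.0]
wrist_force: [0.1, 0.2, -0.1]
grip_width: 0.55
finger_force: 0.0
t: 15.65
tool_pos: [621.1, -129.5, 71.4]
orientation: [-3.141, -0.0, 0.001]
wrist_force: [0.8, -0.0, 0.0]
grip_width: 0.552
finger_force: 0.0
t 15.65 pos [ 621.1 -129.5   71.4] psi 0.0 g 0.552 ff 0.0 q6 73.0
621.3,-130,5,0 shift [ 0.2  0.6 66.4] twist [-0.  0.  0.]
```

```bash
python3 -m inch '{"xyz":[[0,0,25],[0,0,45],[0,0,58],[0,0,66],[0,0,66],[0,0,66]],"twist":[[0,0,0],[0,0,0],[0,0,0],[0,0,0],[0,0,0],[0,0,0]],"fingers":[0.1,0.1,0.1,0.1,0.1,0.1]}' 10
python3 -m inch '{"xyz":[[0,0,0],[0,0,0],[0,0,0],[0,0,0],[0,0,0],[0,0,0],[0,0,0],[0,0,0]],"twist":[[0,0,0],[0,0,0],[0,0,0],[0,0,0],[0,0,0],[0,0,0],[0,0,0],[0,0,0]],"fingers":[-0.7,-0.7,-0.7,-0.7,-0.7,-0.7,-0.7,-0.7]}' 10
python3 go.py
```

```text
t: 16.15
tool_pos: [621.2, -129.1, 6.2]
orientation: [3.141, 0.003, 0.001]
wrist_force: [0.1, -0.2, 0.5]
grip_width: 0.549
finger_force: 0.0
t: 16.82
tool_pos: [621.1, -129.9, 6.3]
orientation: [3.141, 0.001, 0.001]
wrist_force: [-0.0, -0.0, 1.9]
grip_width: 0.217
finger_force: 10.0
t 16.82 pos [ 621.1 -129.9    6.3] psi 0.0 g 0.217 ff 10.00029373797588 q6 73.0
```

```bash
python3 -m inch '{"xyz":[[0,0,-15],[0,0,-45],[-10,-18,-65],[-26,-46,-70],[-42,-76,-70],[-58,-106,-70],[-74,-136,-70],[-90,-165,-70]],"twist":[[0,0,0],[0,0,0],[0,0,0],[0,0,0],[0,0,0],[0,0,0],[0,0,0],[0,0,0]],"fingers":[-0.7,-0.7,-0.7,-0.7,-0.7,-0.7,-0.7,-0.7]}' 10
python3 -m inch '{"xyz":[[-16,-30,0],[-32,-60,0],[-48,-90,0],[-63,-115,0],[-73,-133,0],[-78,-141,0],[-78,-141,0],[-78,-141,0]],"twist":[[0,0,0],[0,0,0],[0,0,0],[0,0,0],[0,0,0],[0,0,0],[0,0,0],[0,0,0]],"fingers":[-0.7,-0.7,-0.7,-0.7,-0.7,-0.7,-0.7,-0.7]}' 10
python3 w.py short_tray 480 163 0 -1 w7.png; python3 go.py 453,176,9.5,0
```

```text
t: 17.48
tool_pos: [529.5, 36.4, 75.6]
orientation: [-3.141, -0.0, 0.0]
wrist_force: [0.9, -1.1, -0.3]
grip_width: 0.216
finger_force: 10.0
t: 18.15
tool_pos: [452.8, 175.8, 75.7]
orientation: [3.141, 0.002, 0.001]
wrist_force: [0.0, -1.2, -1.1]
grip_width: 0.219
finger_force: 10.0
short_tray 0.74 10041 [331. 172.] fit [479.6 162.5] 358.5 0.09
[(0.77, array([484.3, 163.1,   2. ]))]
t 18.3 pos [453.3 175.   75.7] psi -0.1 g 0.216 ff 9.99946196723613 q6 105.0
453,176,9.5,0 shift [-0.3 -1.  66.2] twist [ 0.  -0.  -0.1]
```

View pics/w7.png

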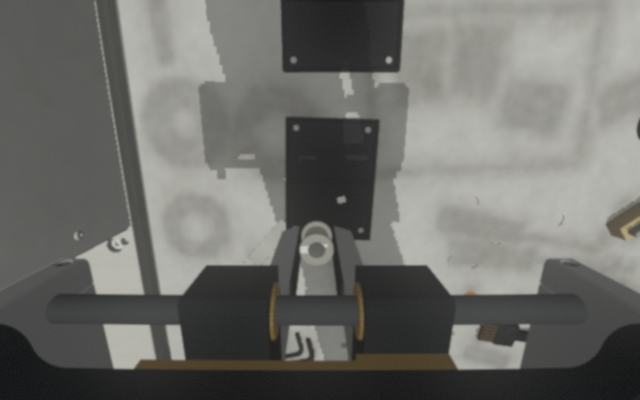

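The roller is held upright at (316,248). The bright speck in the tray at (341,199) is clear of the target, so I'll lower it.

```bash
python3 -m inch '{"xyz":[[0,0,15],[0,0,35],[0,0,50],[0,0,59],[0,0,63],[0,0,65.5],[0,0,65.5],[0,0,65.5]],"twist":[[0,0,0],[0,0,0],[0,0,0],[0,0,0],[0,0,0],[0,0,0],[0,0,0],[0,0,0]],"fingers":[-0.7,-0.7,-0.7,-0.7,-0.7,-0.7,-0.7,-0.7]}' 10
python3 go.py 453,176,9.3,0
```

```text
t: 18.97
tool_pos: [453.4, 176.1, 11.1]
orientation: [-3.141, -0.0, -0.003]
wrist_force: [-0.2, -0.0, -0.1]
grip_width: 0.213
finger_force: 10.0
t 18.97 pos [453.4 176.1  11.1] psi 0.0 g 0.213 ff 9.999625484197168 q6 105.0
453,176,9.3,0 shift [-0.4  0.1  1.8] twist [-0.  -0.1  0. ]
```

```bash
python3 -m inch '{"xyz":[[0,0,1],[0,0,1.8],[0,0,1.8],[0,0,1.5],[0,0,1.5],[0,0,1.5],[0,0,-30],[0,0,-60]],"twist":[[0,0,0],[0,0,0],[0,0,0],[0,0,0],[0,0,0],[0,0,0],[0,0,0],[0,0,0]],"fingers":[-0.7,-0.7,-0.7,-0.2,-0.2,-0.2,0.1,0.1]}' 10
python3 -m inch '{"xyz":[[-8,38,-10],[-15,76,-20],[-22,114,-40],[-30,152,-60],[-38,190,-80],[-46,228,-80],[-54,266,-80],[-60,304,-80]],"twist":[[0,0,0],[0,0,0],[0,0,0],[0,0,0],[0,0,0],[0,0,0],[0,0,0],[0,0,0]],"fingers":[0.1,0.1,0.1,0.1,0.1,0.1,0.1,0.1]}'
python3 -m inch '{"xyz":[[-4,38,0],[-8,77,0],[-8,77,0],[-8,77,0],[-8,77,0]],"twist":[[0,0,0],[0,0,0],[0,0,0],[0,0,0],[0,0,0]],"fingers":[0.1,0.1,0.1,0.1,0.1]}'
python3 w.py spare_lens_mid 447 -205 0 0 w8.png;python3 w.py heater_blade_mid 450 -129 0 38,30,46; python3 go.py 446,-205,30,0
```

```text
t: 19.63
tool_pos: [450.4, 175.6, 68.7]
orientation: [3.14, 0.001, -0.009]
wrist_force: [0.6, -0.8, 0.1]
grip_width: 0.508
finger_force: 0.0
t: 20.3
tool_pos: [392.1, -129.9, 151.2]
orientation: [3.14, 0.001, 0.003]
wrist_force: [0.6, -0.6, 0.1]
grip_width: 0.55
finger_force: 0.0
t: 20.72
tool_pos: [384.6, -204.4, 150.0]
orientation: [-3.14, -0.0, 0.001]
wrist_force: [0.3, 0.5, 0.0]
grip_width: 0.551
finger_force: 0.0
spare_lens_mid 0.75 801 [319. 140.] fit [ 443.9 -208. ] 9.1 0.334
[(0.84, array([ 443. , -205.4,   38.3]))]
heater_blade_mid 0.95 813 [249. 137.] fit [ 447.9 -129.3] 37.8 0.063
[(0.75, array([ 447.1, -126.8,   11.8]))]
t 21.02 pos [ 385.2 -203.8  150.4] psi 0.2 g 0.546 ff 0.0 q6 54.0
446,-205,30,0 shift [ 60.8   1.4 120.4] twist [ 0.  -0.   0.2]
```

View pics/w8.png

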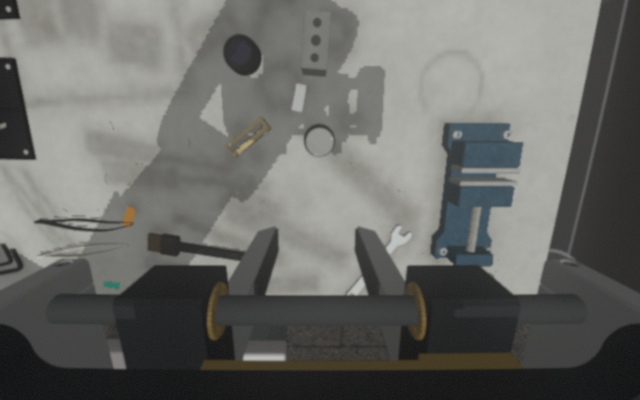

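The lens's bright top is at (319,140), seen nearly from straight above, with the blade at (249,137). I'll back-project the top at z = 76.

```bash
python3 - <<'E'
from h import *
m=camera_model('wrist')
r=minimize(lambda p:((proj(m,[[p[0],p[1],76]])-[319.3,140.5])**2).sum(),[446,-205],method='Nelder-Mead');print(r.x, proj(m,[[*r.x,76],[r.x[0],r.x[1]+17,76],[r.x[0]+17,r.x[1],76]]))
E
python3 go.py 445,-205,30,0
```

```text
[ 446.88370784 -206.91090238] [[319.29998473 140.50000952]
 [299.96455042 140.4560514 ]
 [319.39969608 120.43988712]]
t 21.02 pos [ 385.2 -203.8  150.4] psi 0.2 g 0.546 ff 0.0 q6 54.0
445,-205,30,0 shift [ 59.8   1.4 120.4] twist [ 0.  -0.   0.2]
```

```bash
python3 -m inch '{"xyz":[[30,2,0],[60.5,2,0],[60.5,2,25],[60.5,2,60],[60.5,2,90],[60.5,2,115],[60.5,2,124],[60.5,2,124]],"twist":[[0,0,0],[0,0,0],[0,0,0],[0,0,0],[0,0,0],[0,0,0],[0,0,0],[0,0,0]],"fingers":[0.4,0.4,0.4,0.4,0.4,0.4,0.4,0.4]}' 20
python3 -m inch '{"xyz":[[0,0,0],[0,0,0],[0,0,0],[0,0,0],[0,0,0],[0,0,0],[0,0,0],[0,0,0]],"twist":[[0,0,0],[0,0,0],[0,0,0],[0,0,0],[0,0,0],[0,0,0],[0,0,0],[0,0,0]],"fingers":[-0.4,-0.4,-0.4,-0.4,-0.4,-0.4,-0.4,-0.4]}' 20
python3 go.py 506.8,162.7,100,0
```

```text
t: 21.68
tool_pos: [443.5, -205.1, 23.6]
orientation: [-3.138, -0.003, 0.008]
wrist_force: [0.7, 0.7, 0.1]
grip_width: 0.704
finger_force: 0.0
t: 22.35
tool_pos: [445.9, -207.3, 27.3]
orientation: [3.141, 0.001, 0.003]
wrist_force: [-0.3, 0.3, 4.0]
grip_width: 0.341
finger_force: 20.0
t 22.35 pos [ 445.9 -207.3   27.3] psi 0.0 g 0.341 ff 20.000584423542023 q6 58.0
506.8,162.7,100,0 shift [  61.2 -369.9  -72.9] twist [ 0.1 -0.1  0. ]
```

```bash
python3 -m inch '{"xyz":[[0,0,-12],[0,0,-40],[2,-10,-70],[6,-35,-85],[11,-65,-85],[17,-100,-85],[23,-138,-85],[29,-176,-85]],"twist":[[0,0,0],[0,0,0],[0,0,0],[0,0,0],[0,0,0],[0,0,0],[0,0,0],[0,0,0]],"fingers":[-0.4,-0.4,-0.4,-0.4,-0.4,-0.4,-0.4,-0.4]}' 25
python3 -m inch '{"xyz":[[6,-38,0],[12,-74,0],[18,-110,0],[23,-142,0],[28,-168,10],[31,-184,20],[32,-193,30],[32,-194,30]],"twist":[[0,0,0],[0,0,0],[0,0,0],[0,0,0],[0,0,0],[0,0,0],[0,0,0],[0,0,0]],"fingers":[-0.4,-0.4,-0.4,-0.4,-0.4,-0.4,-0.4,-0.4]}' 25
python3 -m inch '{"xyz":[[0,0,0],[0,0,0],[0,0,0]],"twist":[[0,0,0],[0,0,0],[0,0,0]],"fingers":[-0.4,-0.4,-0.4]}'
python3 go.py 506.8,162.7,30.5,0
python3 - <<'E'
from h import *
im=grab_frame('side');cv2.imwrite('pics/s1.png',cv2.resize(im[90:240,210:430,::-1],None,fx=3.5,fy=3.5))
E
```

```text
t: 23.02
tool_pos: [473.8, -29.5, 110.8]
orientation: [3.142, -0.001, -0.001]
wrist_force: [1.0, -0.7, -1.3]
grip_width: 0.342
finger_force: 25.0
t: 23.68
tool_pos: [504.0, 164.1, 77.9]
orientation: [3.14, 0.004, -0.009]
wrist_force: [-0.0, -0.8, -1.5]
grip_width: 0.339
finger_force: 25.0
t: 23.93
tool_pos: [506.5, 162.0, 81.9]
orientation: [3.141, -0.002, 0.002]
wrist_force: [-0.2, 0.8, -0.8]
grip_width: 0.337
finger_force: 25.0
t 23.93 pos [506.5 162.   81.9] psi -0.1 g 0.337 ff 24.998560845851898 q6 102.0
506.8,162.7,30.5,0 shift [ 0.2 -0.7 51.4] twist [ 0.  -0.1 -0.1]
```

View pics/s1.png

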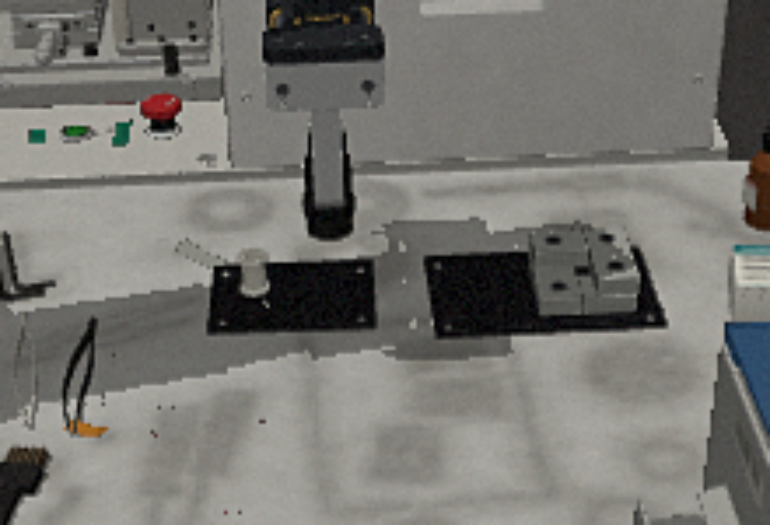

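The lens hangs upright at (330,200). The roller stands in the near compartment at (255,272), and the frame sits in the long tray. I'll lower the lens.

```bash
python3 -m inch '{"xyz":[[0,0,12],[0,0,28],[0,0,40],[0,0,46],[0,0,49.5],[0,0,49.5],[0,0,49.5]],"twist":[[0,0,0],[0,0,0],[0,0,0],[0,0,0],[0,0,0],[0,0,0],[0,0,0]],"fingers":[-0.4,-0.4,-0.4,-0.4,-0.4,-0.4,-0.4]}' 25
python3 go.py 506.8,162.7,30.3,0
```

```text
t: 24.57
tool_pos: [506.4, 163.1, 31.9]
orientation: [-3.141, -0.001, -0.001]
wrist_force: [-0.2, 0.4, -0.7]
grip_width: 0.344
finger_force: 25.0
t 24.57 pos [506.4 163.1  31.9] psi 0.0 g 0.344 ff 24.99868869781494 q6 102.0
506.8,162.7,30.3,0 shift [0.4 0.4 1.6] twist [-0. -0.  0.]
```

```bash
python3 -m inch '{"xyz":[[0,0,1],[0,0,1.6],[0,0,1.6],[0,0,1.2],[0,0,1.2],[0,0,1.2],[0,0,1.2]],"twist":[[0,0,0],[0,0,0],[0,0,0],[0,0,0],[0,0,0],[0,0,0],[0,0,0]],"fingers":[-0.4,-0.4,-0.4,0,0,0,0]}' 25
python3 -m inch '{"xyz":[[0,0,-25],[0,0,-65],[0,0,-100],[0,0,-110],[0,0,-110]],"twist":[[0,0,0],[0,0,0],[0,0,0],[0,0,0],[0,0,0]],"fingers":[0.2,0.2,0.2,0.2,0.2]}'
python3 -m inch '{"xyz":[[-7,36,0],[-14,73,0],[-21,109,0],[-29,146,0],[-36,182,0],[-43,219,0],[-50,255,0],[-58,290,0]],"twist":[[0,0,-7],[0,0,-14],[0,0,-21],[0,0,-28],[0,0,-35],[0,0,-42],[0,0,-49],[0,0,-56]],"fingers":[0,0,0,0,0,0,0,0]}'
python3 -m inch '{"xyz":[[0,0,0],[0,0,0],[0,0,0],[0,0,0],[0,0,0],[0,0,0],[0,0,0],[0,0,0]],"twist":[[0,0,-7],[0,0,-14],[0,0,-21],[0,0,-28],[0,0,-35],[0,0,-42],[0,0,-49],[0,0,-56]],"fingers":[0,0,0,0,0,0,0,0]}'
python3 go.py 448,-129.3,4,128
```

```text
t: 25.15
tool_pos: [506.2, 163.2, 30.8]
orientation: [-3.142, -0.001, -0.001]
wrist_force: [-0.9, -0.2, -0.3]
grip_width: 0.497
finger_force: 0.0
t: 25.57
tool_pos: [508.7, 163.7, 145.1]
orientation: [-3.14, -0.001, -0.014]
wrist_force: [0.7, 0.4, -0.3]
grip_width: 0.602
finger_force: 0.0
t: 26.23
tool_pos: [448.8, -118.6, 137.9]
orientation: [-2.833, -1.351, 0.004]
wrist_force: [-0.3, -0.0, 0.6]
grip_width: 0.504
finger_force: 0.0
t: 26.9
tool_pos: [449.3, -117.1, 137.7]
orientation: [-1.866, -2.522, 0.002]
wrist_force: [0.8, 0.7, 0.2]
grip_width: 0.498
finger_force: 0.0
t 26.9 pos [ 449.3 -117.1  137.7] psi 107.0 g 0.498 ff 0.0 q6 -39.0
448,-129.3,4,128 shift [-11.7  -4.3 133.7] twist [ -0.2  -0.2 -21. ]
```

```bash
python3 -m inch '{"xyz":[[-4,-1.5,10],[-8,-3,40],[-11.7,-4.3,70],[-11.7,-4.3,90],[-11.7,-4.3,90],[-11.7,-4.3,90]],"twist":[[0,0,-7],[0,0,-14],[0,0,-21],[0,0,-21],[0,0,-21],[0,0,-21]],"fingers":[0,0,0,0,0,0]}' 25
python3 go.py 448.5,-129.3,4,128
```

```text
t: 27.4
tool_pos: [447.7, -129.1, 47.8]
orientation: [-1.383, -2.814, 0.001]
wrist_force: [-0.0, 0.4, -0.2]
grip_width: 0.503
finger_force: 0.0
t 27.4 pos [ 447.7 -129.1   47.8] psi 127.6 g 0.503 ff 0.0 q6 -61.0
448.5,-129.3,4,128 shift [-0.9  0.7 43.8] twist [-0.2 -0.3 -0.4]
```

```bash
python3 -m inch '{"xyz":[[-0.6,0.5,15],[-0.6,0.5,30],[-0.6,0.5,38],[-0.6,0.5,43],[-0.6,0.5,43],[-0.6,0.5,43]],"twist":[[0,0,-0.4],[0,0,-0.4],[0,0,-0.4],[0,0,-0.4],[0,0,-0.4],[0,0,-0.4]],"fingers":[0,0,0,0,0,0]}' 25
python3 -m inch '{"xyz":[[0,0,0],[0,0,0],[0,0,0],[0,0,0],[0,0,0],[0,0,0],[0,0,0],[0,0,0]],"twist":[[0,0,0],[0,0,0],[0,0,0],[0,0,0],[0,0,0],[0,0,0],[0,0,0],[0,0,0]],"fingers":[-0.8,-0.8,-0.8,-0.8,-0.8,-0.8,-0.8,-0.8]}' 25
python3 go.py
```

```text
t: 27.9
tool_pos: [451.1, -130.3, 8.3]
orientation: [1.375, 2.824, 0.0]
wrist_force: [-0.7, -0.1, 0.0]
grip_width: 0.503
finger_force: 0.0
t: 28.57
tool_pos: [450.8, -130.3, 7.8]
orientation: [1.375, 2.824, -0.0]
wrist_force: [-0.2, -0.7, 1.2]
grip_width: 0.166
finger_force: 25.0
t 28.57 pos [ 450.8 -130.3    7.8] psi 128.1 g 0.166 ff 25.000323057174683 q6 -61.0
```

```bash
python3 -m inch '{"xyz":[[0,0,-12],[0,0,-40],[0,0,-75],[0,0,-85],[0,0,-85]],"twist":[[0,0,0],[0,0,0],[0,0,0],[0,0,0],[0,0,0]],"fingers":[-0.8,-0.8,-0.8,-0.8,-0.8]}' 25
python3 go.py 525,15,92,108
```

```text
t: 28.98
tool_pos: [453.1, -131.2, 96.1]
orientation: [1.372, 2.818, 0.001]
wrist_force: [-0.7, -0.3, -0.2]
grip_width: 0.168
finger_force: 25.0
t 28.98 pos [ 453.1 -131.2   96.1] psi 128.1 g 0.168 ff 24.999868869781494 q6 -61.0
525,15,92,108 shift [ 70.7 146.8   4.1] twist [ 0.3  0.4 20.1]
```

```bash
python3 -m inch '{"xyz":[[7,15,0],[20,42,0],[35,72,0],[50,102,0],[62,130,0],[70,147,0],[70,147,0]],"twist":[[0,0,3],[0,0,7],[0,0,11],[0,0,15],[0,0,18],[0,0,20],[0,0,20]],"fingers":[-0.8,-0.8,-0.8,-0.8,-0.8,-0.8,-0.8]}' 25
python3 go.py 597.7,155.8,60,90
```

```text
t: 29.57
tool_pos: [522.9, 18.8, 89.8]
orientation: [-1.838, -2.543, 0.001]
wrist_force: [0.6, -0.5, -0.5]
grip_width: 0.164
finger_force: 25.0
t 29.57 pos [522.9  18.8  89.8] psi 108.3 g 0.164 ff 25.000675320625305 q6 -22.0
597.7,155.8,60,90 shift [106.6 114.   29.8] twist [-0.2 -0.1 18.3]
```

```bash
python3 -m inch '{"xyz":[[10,11,0],[30,32,0],[54,58,0],[76,81,10],[95,101,20],[106,113.5,30],[106.5,114,30],[106.5,114,30]],"twist":[[0,0,3],[0,0,7],[0,0,11],[0,0,15],[0,0,18],[0,0,18.3],[0,0,18.3],[0,0,18.3]],"fingers":[-0.8,-0.8,-0.8,-0.8,-0.8,-0.8,-0.8,-0.8]}' 25
python3 -m inch '{"xyz":[[0,0,0],[0,0,0],[0,0,0]],"twist":[[0,0,0],[0,0,0],[0,0,0]],"fingers":[-0.8,-0.8,-0.8]}'
python3 w.py heater_blade_mid 597 155 52 0 w9.png; python3 go.py 597.7,155.8,11,90
```

```text
t: 30.23
tool_pos: [596.8, 151.5, 59.6]
orientation: [-2.222, -2.217, 0.008]
wrist_force: [-0.3, -1.3, -0.4]
grip_width: 0.165
finger_force: 25.0
t: 30.48
tool_pos: [598.6, 150.9, 63.3]
orientation: [2.227, 2.215, 0.001]
wrist_force: [0.1, -0.9, 0.3]
grip_width: 0.166
finger_force: 25.0
heater_blade_mid 0.96 1909 [316. 234.] fit [597.8 152.5] 0.3 0.069
[(0.81, array([599.6, 153.4,  66.5])), (0.62, array([504.5, 165.8,  40.2]))]
t 30.63 pos [598.7 151.5  63.3] psi 89.7 g 0.167 ff 24.99980539083481 q6 9.0
597.7,155.8,11,90 shift [ 4.3 -1.1 52.3] twist [ 0.1  0.  -0.3]
```

View pics/w9.png

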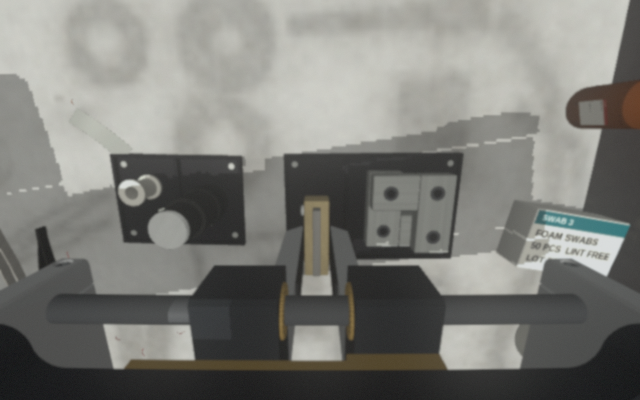

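The blade is held straight, edge up, over the small compartment at (316,235). The roller and lens stand in the short tray at (135,190) and (170,230). I'll lower the blade.

```bash
python3 -m inch '{"xyz":[[3,-0.5,12],[3,-0.5,28],[3,-0.5,40],[3,-0.5,46],[3,-0.5,50],[3,-0.5,51],[3,-0.5,51]],"twist":[[0,0,0],[0,0,0],[0,0,0],[0,0,0],[0,0,0],[0,0,0],[0,0,0]],"fingers":[-0.8,-0.8,-0.8,-0.8,-0.8,-0.8,-0.8]}' 25
python3 go.py 597.7,155.8,10.8,90
```

```text
t: 31.22
tool_pos: [598.2, 155.3, 11.4]
orientation: [2.226, 2.217, 0.0]
wrist_force: [-0.0, -0.1, -0.5]
grip_width: 0.165
finger_force: 25.0
t 31.22 pos [598.2 155.3  11.4] psi 89.8 g 0.165 ff 24.99824434518814 q6 10.0
597.7,155.8,10.8,90 shift [ 0.5 -0.5  0.6] twist [ 0.   0.  -0.2]
```

```bash
python3 -m inch '{"xyz":[[0,0,0.7],[0,0,0.7],[0,0,0.7],[0,0,0.3],[0,0,0.3],[0,0,0.3]],"twist":[[0,0,0],[0,0,0],[0,0,0],[0,0,0],[0,0,0],[0,0,0]],"fingers":[-0.8,-0.8,-0.8,-0.45,-0.45,-0.45]}' 25
python3 -m inch '{"xyz":[[0,0,-15],[0,0,-50],[-30,0,-90],[-60,0,-120],[-90,0,-120],[-100,0,-120],[-100,0,-120],[-100,0,-120]],"twist":[[0,0,0],[0,0,0],[0,0,0],[0,0,0],[0,0,0],[0,0,0],[0,0,0],[0,0,0]],"fingers":[-0.4,-0.4,-0.4,-0.4,-0.4,-0.4,-0.4,-0.4]}'
python3 w.py heater_blade_mid 598 156 3 0 w10.png; python3 w.py plate_b_corner 691 174 17 180; python3 w.py spare_lens_mid 506 163 3 0; python3 w.py nylon_roller_mid 453 176 3 0; python3 w.py short_tray 480 163 0 -1
```

```text
t: 31.72
tool_pos: [598.3, 155.2, 11.6]
orientation: [2.225, 2.217, 0.001]
wrist_force: [0.9, 0.0, -0.4]
grip_width: 0.274
finger_force: 0.0
t: 32.38
tool_pos: [597.0, 55.4, 130.3]
orientation: [-2.226, -2.214, 0.001]
wrist_force: [0.5, 0.2, -0.7]
grip_width: 0.303
finger_force: 0.0
heater_blade_mid 0.66 933 [317.  96.] fit [597.5 157.1] 0.1 0.072
[(0.84, array([600.8, 158.2,  12.2]))]
plate_b_corner 0.68 3846 [405.  90.] fit [691.2 174.7] 180.3 0.041
[(0.6, array([690.2, 175.9,  23.6]))]
spare_lens_mid 0.79 1896 [212.  88.] fit [510.  161.1] 15.1 0.25
[(0.69, array([508. , 164.9,  38.9]))]
nylon_roller_mid 0.94 617 [167.  78.] fit [452.6 176.2] 9.3 0.136
[(0.83, array([455.8, 172.8,  14.4]))]
short_tray 0.81 6562 [201.  94.] fit [479.  163.1] 358.9 0.294
short_tray 0.73 3581 [403.  89.] fit [480. 163.] 359.0 1.0
[(0.67, array([481.9, 163.2,   4.8]))]
```

View pics/w10.png

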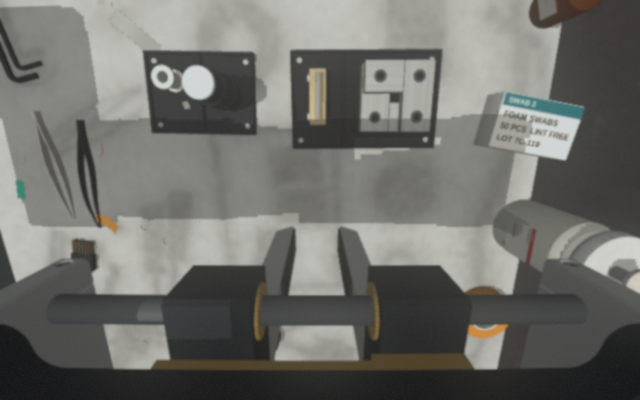

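All five parts are in place: blade (317,96), frame (398,95), lens (198,82) and roller (162,77). The fits agree with the tolerances, so I'll hand in.

```bash
python3 -c "
from rig import robot
print(robot.sign_off())"
```

```text
the job is handed in; nothing more can be done
None
```

I made up both kits and handed the job in at about 33 s of the 120 s allowed; the last wrist picture showed all five parts in place and the two plates lined up to within about 1 mm, but the hand-in returned no verdict.

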